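# Pressurise the test pump and read the sensor without contact

## Task

Put the sensor on the bench test pump under pressure with at least three full strokes of the pump's sprung hand lever, pressing it all the way down and letting it come fully back up each time. Then pick the handheld reader off its dock, carry it over the breakout box and hold it about 1 cm above the flat top of the rectangular sensor (not the round gauge beside it), level, centred and with its long side along the sensor's long side, never letting it touch the sensor or bump the things standing around. Finish holding it still there, gripped and hovering; leave everything else on the desk where it stands.

Things in the scene. Friction and masses are not known exactly. Their poses are not given: they have to be found in the camera images.
- pump_lever (a joint): the pump's sprung hand lever, rad: 0 = fully up (at rest), 0.5 = against the lower stop. A full stroke goes past 0.44 and back below 0.05. A spring returns it; pressing at the pad takes about 4 N at the top and 11 N at the bottom
- pump_pivot (a point): hinge axis of the lever, 125 mm above the desk, fixed to the pump (bolted to the desk; grey base 240 x 220 mm, 14 mm thick). Its axes are the pump's: x points away from the robot side, y to the left along the hinge axis, z up. The lever reaches from here towards -x, rising at 0.45 rad when up and dipping 0.05 rad below level when fully down. In this frame (mm) the base's centre is at x -70, y -75 and the two ports at x -120 and x -10, both at y -130
- lever_pad (a point): centre of the upper face of the flat black rubber pad at the lever's free end, 168 mm from the hinge axis and 9 mm above the lever's centre line; pad 64 mm along the lever, 34 mm wide, 18 mm thick. Moves with the lever, tilting with it; its axes are the pump's when the lever is up. The lever can be pressed here from above with shut fingers; it presses about 90 mm down
- sensor_top (a point): centre of the flat top face of the rectangular black sensor screwed into one of the pump's two ports (either one, at any of a range of turns), 131 mm above the desk. Head 64 mm along its x, 40 mm along its y, 24 mm thick; z up. Fixed
- gauge_top (a point): centre of the round top of the steel gauge in the other port, 50 mm across, 131 mm above the desk. Fixed; not the target
- reader_center (a point): centre (half-way up) of the loose handheld reader: black, 0.15 to 0.31 kg, 78 mm tall overall, upright on its dock with its x along the long side of the head and z up. Its lower part is a flat rectangular head 64 (x) x 40 (y) x 22 mm; above stands a grip block 40 (x) x 22 (y) mm, from 22 to 78 mm above the lower face. Grip the block across its 22 mm, along y, from above
- reader_face (a point): centre of the reader's flat lower face (39 mm below reader_center), same axes
- reader: the reader as a whole; origin at the centre of its lower face
- sensor: the sensor; origin on its axis, 46 mm below its top face
- gauge: the gauge; origin on its axis, 46 mm below its top
- pump: the pump; origin at the underside of its base's centre
- dock: grey plate 100 x 70 x 12 mm on which the reader stands; origin at its underside's centre. Fixed
- breakout: breakout box standing on edge between the dock and the pump: grey, 200 (x) x 50 (y) x 160 mm tall, with black sockets; origin at its underside's centre. Fixed
- control_unit: aluminium finned control unit 145 x 100 x 36 mm; loose bystander; origin at its underside, leave alone
- spray_can: steel can, 56 mm across, 150 mm tall; loose bystander; origin at its underside, leave alone
- screwdriver: screwdriver lying on the desk; loose bystander; origin at its underside, leave alone
- mug: white mug, 80 mm across, 90 mm tall; loose bystander; origin at its underside, leave alone
- mouse: black computer mouse, 100 x 60 x 35 mm; loose bystander; origin at its underside, leave alone
- jar: clear jar with a black lid, 64 mm across, 80 mm tall; loose bystander; origin at its underside, leave alone
- adapter: brass adapter fitting, 32 mm across, 34 mm tall; loose bystander; origin at its underside, leave alone
Things that resemble listed ones, but are neither listed nor needed, are in the scene too. Leave any blue or pink look-alike of the reader alone.

How it is judged:
By the outcome, as a careful person would: the job done as asked, in the order asked, and still so for the second after the job is handed in, while the arm keeps its last pose, push and grip.
It also fails if it takes over 72 s, if anything falls off the work surface, if the arm or the gripper's body presses on something with over 40 N, if the wrist force passes 120 N, or if a joint passes its speed limit or range.

## Robot

A 7-joint arm with a two-finger parallel gripper is mounted at the origin on the work surface. World frame = base frame: x ahead of the robot, y to its left, z up, the work surface at z = 0. Lengths are in m, angles in rad, forces in N, time in s.
With the tool pointing down it reaches from about 0.35 to 0.9 m from the base axis. Payload 8.1 kg.
Tool frame: the origin (TCP) lies midway between the tips of the shut fingers; the grasp point (between the pads) lies 19 mm behind it (arm.hold_point_z is the distance from the TCP to the grasp point, in m); z points along the fingers, y is the direction in which the jaws open and shut (so a half turn about z gives the same grasp; the last joint's range is limited). The gripper opens to 92 mm and grips with 3 to 60 N. Pads are 19 mm wide; open, the fingers measure 130 mm over their backs; the gripper's body (75 mm by 190 mm) begins 47 mm behind the grasp point.
Start: joints at [1.031, 0.434, 0.025, 1.573, -0.012, 1.134, -0.075], TCP at [0.264, -0.566, 0.227] pointing down, gripper open.
Joint ranges: [-2.62, 2.62], [-0.44, 2.09], [-1.27, 1.32], [0.08, 2.57], [-1.32, 4.46], [0.12, 2], [-2.74, 2.74]. Speed limits (rad/s): [2.22, 2.22, 3.01, 3.01, 3.14, 3.14, 3.14].

## Interface

Orientations are given as a rotation vector (axis times angle).
In Python, from cell import arm gives the robot as it stands.
- The arm moves only by the shell command python3 -m pendant 'ROWS' [FORCE]. ROWS is JSON, a list of rows, each a list of 3 entries, a list of its own where there are three numbers: the shift along the tool's x, y, z in m, then the turn, a rotation vector about the tool's x, y, z in degrees, then the finger opening in m, from 0 to 0.0918. A call has 1 to 10 rows; each row shifts and turns the commanded pose from where the row before left it, along the tool's axes as they then stand; what a row does not reach is not made up. A row lasts 1/8 s, in which the tool goes at most 62.5 mm and 10.7 degrees, less where a joint would pass 70% of its speed; a pose out of reach is approached as far as the arm can. A call with a gripper value outside its range is refused whole. The fingers move at their own pace and stop on an object; FORCE is the grip in N (left out, the last holds). Time passes only in rows, so rows that do not move let the fingers close. It gives the time, the measured TCP pose, the force and the opening at its end, in the units of the state.
- arm.observe(): the state, without advancing time (a new reading comes with each control period).
- arm.get_image(name): name is "scene" or "top" or "wrist"; returns (picture, depth): 420x560x3 uint8, red, green, blue; 420x560 float32, m along the optical axis (not along the pixel's ray), 0 where there is no reading.
- arm.camera_params(name): a dict with "fovy" (degrees; the focal length in pixels is half the picture's height over the tangent of half this angle, whatever the lens; pixels are square), "cx", "cy" (the principal point, pixels), "rvec" (rotation vector, rad) and "tvec" (3), from world to camera coordinates, as OpenCV has them; the wrist camera has in their place "mount" (4x4, takes a point from camera to tool coordinates, whose origin is the TCP and whose axes are the flange's). Camera axes: x right, y down, z forward; pixel columns grow to the right and rows downward; lengths in m; the calibration is good to about 2 mm. A picture is of the moment at which its call begins: read the wrist's pose just before it. camera_params takes no time and is no camera call.
- arm.sign_off(): hands the job in, once; it reports no verdict.
Trained networks look in the newest picture that a camera, given by its name, has taken for a name from the list of things; names that differ only in an ending like _2 or _b are one class to them, and where a whole thing is asked for, a point or a joint stands for the part that bears it (a point fixed in the world has none). Each returns a list of dicts, best first, with "conf" (0 to 1); they miss things now and then, are a little off and sometimes report something else, mostly with a low value. They report only what shows in the picture. A call takes as long as a camera call. They do not tell look-alikes from the thing itself.
- arm.look_for(camera, label): "rect" ([centre column, centre row, width, height] in pixels, round what is visible of it).
- arm.masks_of(camera, label): "pixels" (420x560 bool, what is visible of it) and "rect" ([centre column, centre row, width, height] in pixels, round what is visible of it).
The state is a dict: "clock": time; "joints": joint angles; "dq": joint speeds; "joint_efforts": joint torques, N m; "position": TCP position; "ee_rot": TCP orientation; "force": force on the tool from outside, world axes, zero at the start; "ft_torque": the same for the moment, N m; "width": opening from 0.0 (shut) to 1.0 (fully open).
Only numpy, scipy, OpenCV 4.12 (cv2) and the standard library are available. Lean on these libraries where they do the work, as an engineer would, in place of code of your own. Each camera call takes 0.05 s, during which the arm holds its last target.

## Working session

There is one attempt and no reset: what is moved stays moved. The work goes in short steps, Python scripts to look and compute and a shell command to move; the robot and the scene stay as the last step left them, time stands still between calls to the robot, and variables do not carry over. Pictures are saved under pics/ and viewed, and the job is handed in when it is done.

```bash
ls; mkdir -p pics
python3 - <<'E'
from cell import arm
import cv2,numpy as np
print(arm.observe())
for n in ("scene","top","wrist"):
    p,d=arm.get_image(n); cv2.imwrite(f"pics/{n}0.png",p[:,:,::-1]); np.save(f"pics/{n}0d.npy",d); np.save(f"pics/{n}0p.npy",p)
    print(n,arm.camera_params(n))
print(arm.hold_point_z)
E
```

```text
pics
{'clock': 0.0, 'joints': array([ 1.0313944 ,  0.43520259,  0.02499537,  1.57411108, -0.01154791,
        1.13395862, -0.07510554]), 'dq': array([-0.00028762, -0.00178826,  0.00200492, -0.00205841, -0.00054672,
       -0.00175813, -0.00071507]), 'joint_efforts': array([ 8.86431935e-04, -6.67835283e+01,  9.85169895e-01, -3.14453530e+01,
       -6.06120494e-02,  4.26631712e-02,  9.39564825e-05]), 'position': array([ 0.26411036, -0.56589953,  0.22595249]), 'ee_rot': array([-3.06557877e+00, -6.80259105e-01,  8.18633482e-04]), 'force': array([ 0.41978389, -0.45884475, -0.66914031]), 'ft_torque': array([-0.02105076, -0.00837422, -0.01284659]), 'width': 0.9962889275981411}
scene {'fovy': 51.29769797538087, 'cx': 275.6314818789988, 'cy': 210.24453152992695, 'rvec': array([ 1.91004557,  1.39264139, -0.63026563]), 'tvec': array([-0.17272759, -0.26960805,  1.81029084])}
top {'fovy': 53.25022066085489, 'cx': 281.05829043755165, 'cy': 208.82898513637022, 'rvec': array([ 2.11510418, -2.13359942,  0.18973268]), 'tvec': array([-0.00558778,  0.59115987,  1.14480511])}
wrist {'fovy': 68.45959005957997, 'cx': 279.00381513513236, 'cy': 207.89274005406696, 'mount': array([[ 1.27423386e-03, -9.51074802e-01, -3.08958084e-01,
         8.41427696e-02],
       [ 9.99998386e-01,  8.20630076e-04,  1.59811716e-03,
        -8.83829885e-04],
       [-1.26638867e-03, -3.08959621e-01,  9.51074313e-01,
        -1.57367588e-01],
       [ 0.00000000e+00,  0.00000000e+00,  0.00000000e+00,
         1.00000000e+00]])}
0.0188
```

View pics/scene0.png

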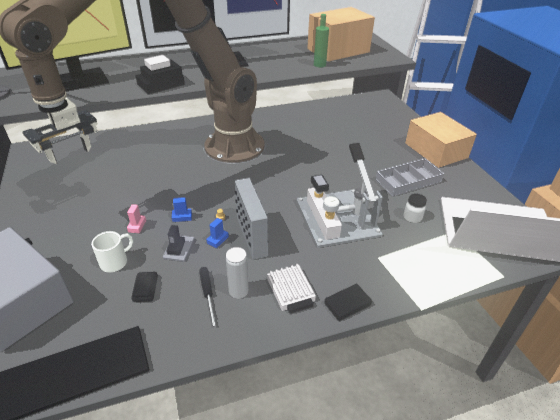

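View pics/top0.png

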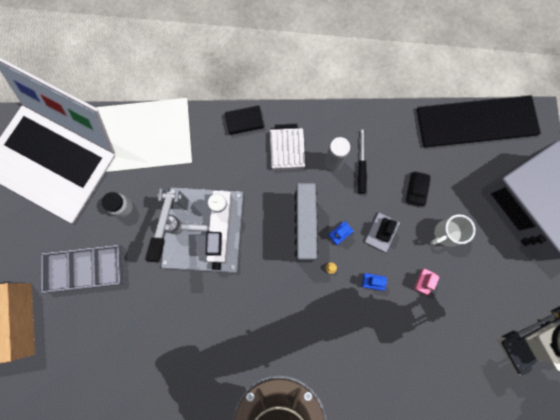

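View pics/wrist0.png

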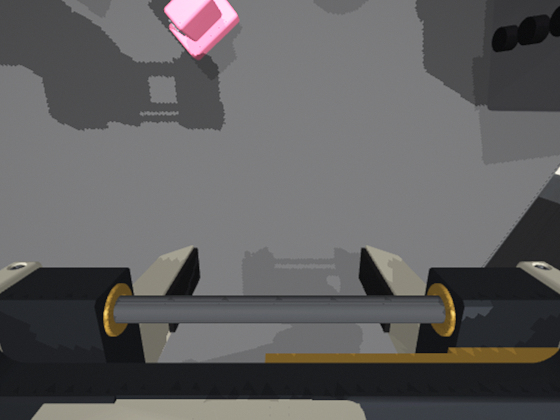

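The top view shows the pump at (200,230), its black lever pad at (156,250), the black sensor at (214,243) and the round gauge at (217,201). The breakout box is at (307,222) and the dock with the black reader is at (385,230).

Things that could be taken for the reader:
- Blue at (341,232)
- Blue at (374,281)
- Pink at (427,281)
- Black mouse at (418,188)

I choose the black one standing on the grey dock at (385,230) and will check it in a close crop.

```bash
cat > h.py <<'E'
from cell import arm
import cv2,numpy as np
from scipy.spatial.transform import Rotation as R
def K(n):
    c=arm.camera_params(n); f=210/np.tan(np.radians(c['fovy'])/2); return f,c['cx'],c['cy'],c
def cam2world(n,st=None):
    f,cx,cy,c=K(n)
    if 'mount' in c:
        T=np.eye(4);T[:3,:3]=R.from_rotvec(st['ee_rot']).as_matrix();T[:3,3]=st['position'];return T@c['mount']
    T=np.eye(4);T[:3,:3]=R.from_rotvec(c['rvec']).as_matrix();T[:3,3]=c['tvec'];return np.linalg.inv(T)
def cloud(n,d,st=None):
    f,cx,cy,c=K(n);v,u=np.mgrid[0:420,0:560]
    P=np.stack([(u-cx)/f*d,(v-cy)/f*d,d],-1);T=cam2world(n,st)
    W=P@T[:3,:3].T+T[:3,3]; W[d<=0]=np.nan; return W
E
python3 - <<'E'
from h import *
for n in ("top","scene"):
    d=np.load(f"pics/{n}0d.npy");W=cloud(n,d);np.save(f"pics/{n}0W.npy",W)
    for l in ["reader","dock","sensor","gauge","lever_pad","pump","breakout","control_unit","spray_can","mug","adapter","jar"]:
        if n=="scene" and l in("control_unit","spray_can","mug","adapter","jar"): continue
        for r in arm.masks_of(n,l)[:4]:
            if r['conf']<.3: continue
            w=W[r['pixels']];w=w[~np.isnan(w[:,0])]
            if len(w)==0: continue
            z=np.percentile(w[:,2],95); t=w[w[:,2]>z-.012]
            print(n,l,round(r['conf'],2),np.round(r['rect']),len(w),'top med',np.round(np.median(t,0),3),'rng',np.round(np.percentile(w,[3,97],0),3).tolist())
p=np.load("pics/top0p.npy")[:,:,::-1]
a=cv2.resize(p[170:290,140:260],(480,480),interpolation=cv2.INTER_CUBIC);b=cv2.resize(p[200:260,355:415],(320,320),interpolation=cv2.INTER_CUBIC)
q=np.load("pics/scene0p.npy")[:,:,::-1];e=cv2.resize(q[215:265,150:210],(320,160*5//3))
o=np.zeros((600,800,3),np.uint8);o[:480,:480]=a;o[:320,480:]=b;o[320:320+e.shape[0],480:]=e
cv2.imwrite("pics/crop0.png",o)
print(arm.observe()['clock'])
E
```

```text
top reader 0.91 [373. 282.  22.  14.] 338 top med [ 0.385 -0.275  0.077] rng [[0.366, -0.3, 0.003], [0.406, -0.245, 0.08]]
top reader 0.91 [430. 282.  22.  23.] 356 top med [ 0.384 -0.419  0.077] rng [[0.357, -0.429, 0.009], [0.41, -0.396, 0.08]]
top reader 0.63 [388. 231.  19.  27.] 338 top med [ 0.533 -0.313  0.089] rng [[0.502, -0.325, 0.021], [0.562, -0.29, 0.092]]
top reader 0.53 [343. 232.  21.  24.] 250 top med [ 0.526 -0.182  0.078] rng [[0.501, -0.206, 0.018], [0.548, -0.157, 0.081]]
top dock 0.81 [382. 234.  33.  31.] 344 top med [ 0.51  -0.29   0.012] rng [[0.478, -0.319, 0.007], [0.578, -0.263, 0.017]]
top sensor 0.87 [213. 243.  19.  27.] 381 top med [0.487 0.167 0.131] rng [[0.458, 0.149, 0.114], [0.518, 0.187, 0.135]]
top gauge 0.53 [218. 201.  23.  19.] 287 top med [0.597 0.161 0.131] rng [[0.575, 0.138, 0.113], [0.62, 0.182, 0.136]]
top gauge 0.45 [333. 269.   9.   3.] 84 top med [ 0.426 -0.153  0.033] rng [[0.412, -0.168, 0.01], [0.438, -0.141, 0.037]]
top lever_pad 0.93 [160. 231.  25.  70.] 762 top med [0.453 0.3   0.213] rng [[0.439, 0.283, 0.098], [0.615, 0.316,
[... 1817 characters left out ...]
[ 0.535 -0.503  0.085] rng [[0.489, -0.537, 0.004], [0.568, -0.446, 0.089]]
scene sensor 0.68 [319. 185.  21.  22.] 248 top med [0.499 0.166 0.131] rng [[0.465, 0.148, 0.089], [0.525, 0.185, 0.134]]
scene gauge 0.65 [333. 206.  20.  16.] 233 top med [0.608 0.159 0.13 ] rng [[0.557, 0.137, 0.05], [0.626, 0.207, 0.134]]
scene lever_pad 0.64 [363. 169.  25.  58.] 437 top med [0.464 0.3   0.209] rng [[0.452, 0.283, 0.12], [0.61, 0.312, 0.216]]
scene pump 0.77 [340. 197.  88.  99.] 3858 top med [0.49  0.296 0.197] rng [[0.443, 0.115, 0.008], [0.664, 0.312, 0.197]]
scene breakout 0.64 [253. 218.  32.  81.] 1826 top med [ 0.56  -0.08   0.159] rng [[0.461, -0.105, 0.012], [0.646, -0.056, 0.162]]
1.1
```

View pics/crop0.png

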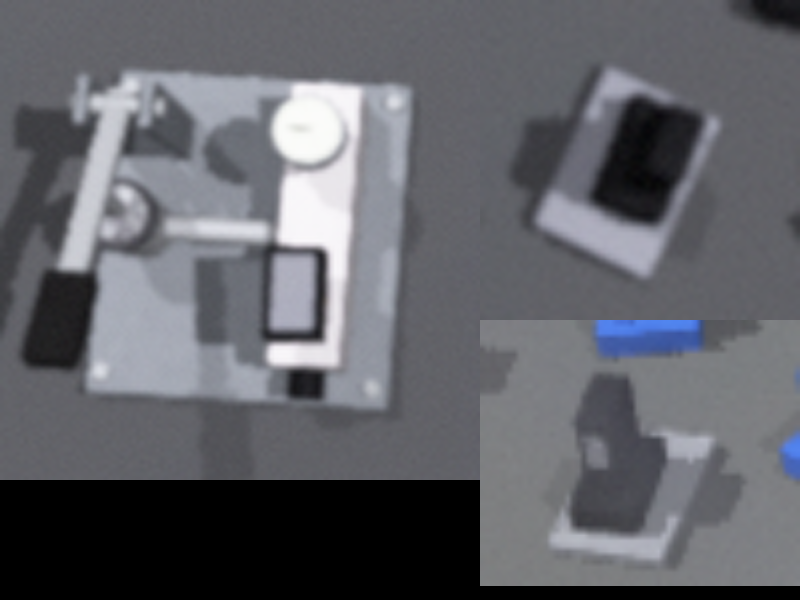

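In the close crops, the black reader stands on the grey dock. The rectangular sensor with the grey top is at the near port, and the round white gauge is at the far port. I'll go high over the dock first for a wrist view, on the way to the pump.

```bash
python3 -m pendant '[[[0.049,-0.023,-0.018],[0,0,0],0.09],[[0.049,-0.023,-0.018],[0,0,0],0.09],[[0.049,-0.023,-0.018],[0,0,0],0.09],[[0.049,-0.023,-0.018],[0,0,0],0.09],[[0.049,-0.023,-0.018],[0,0,0],0.09],[[0.049,-0.023,-0.018],[0,0,0],0.09],[[0,0,0],[0,0,10.5],0.09],[[0,0,0],[0,0,10.5],0.09],[[0,0,0],[0,0,10.5],0.09],[[0,0,0],[0,0,10.5],0.09]]'
cat > w.py <<'E'
import sys
from h import *
tag=sys.argv[1]
st=arm.observe();p,d=arm.get_image("wrist");cv2.imwrite(f"pics/{tag}.png",p[:,:,::-1])
W=cloud("wrist",d,st);np.savez(f"pics/{tag}.npz",p=p,d=d,W=W,pos=st['position'],rot=st['ee_rot'])
r=R.from_rotvec(st['ee_rot']).as_matrix()
print(st['clock'],st['position'],'yaw',np.degrees(np.arctan2(r[1,0],r[0,0])),'zaxis',r[:,2],st['joints'].round(2),st['force'])
def rect(m):
    q=W[m][:,:2].astype(np.float32); c,s,a=cv2.minAreaRect(q)
    if s[0]<s[1]: s=s[::-1]; a+=90
    a=(a+90)%180-90
    return np.round(c,4),np.round(s,4),round(a,1),len(q)
for l in sys.argv[2:]:
    for k in arm.masks_of("wrist",l)[:3]:
        if k['conf']<.3: continue
        m=k['pixels']&~np.isnan(W[...,0])
        if m.sum()<30: continue
        z=np.percentile(W[m][:,2],90); 
        m=cv2.erode(m.astype(np.uint8),np.ones((3,3)))>0
        t=m&(abs(W[...,2]-z)<.005)
        if t.sum()<20: continue
        print(l,round(k['conf'],2),np.round(k['rect']),'z',round(np.median(W[t][:,2]),4),'med',np.median(W[t],0).round(4),'rect',rect(t))
E
python3 w.py w1 reader dock
```

```text
clock: 2.35
position: [0.4724, -0.3169, 0.3348]
ee_rot: [3.106, -0.473, 0.0]
force: [-0.1, -0.6, -0.2]
width: 0.979
2.35 [ 0.47240305 -0.3168863   0.33477978] yaw -17.320339278688557 zaxis [ 4.42475343e-05 -5.23646350e-05 -9.99999998e-01] [ 0.48  0.27  0.02  1.54 -0.01  1.33 -1.37] [-0.08803092 -0.58429904 -0.23989425]
reader 0.97 [266. 126.  28.  45.] z 0.089 med [ 0.5337 -0.3156  0.089 ] rect (array([ 0.5334, -0.3152]), array([0.04  , 0.0218]), -23.3, 526)
reader 0.67 [271. 227.  44.  38.] z 0.0768 med [ 0.3878 -0.2778  0.0768] rect (array([ 0.3864, -0.277 ]), array([0.0391, 0.0201]), 79.4, 346)
reader 0.64 [186. 154.  49.  46.] z 0.0767 med [ 0.5275 -0.1879  0.0767] rect (array([ 0.5271, -0.1871]), array([0.0374, 0.0207]), -50.5, 417)
dock 0.71 [265. 130.  55.  71.] z 0.0111 med [ 0.5226 -0.2972  0.0111] rect (array([ 0.5284, -0.3081]), array([0.0975, 0.0657]), -27.2, 1251)
dock 0.61 [103.  16.  77.  29.] z 0.1027 med [ 0.7177 -0.175   0.1027] rect (array([ 0.7181, -0.1737]), array([0.0229, 0.0031]), -89.0, 83)
```

View pics/w1.png

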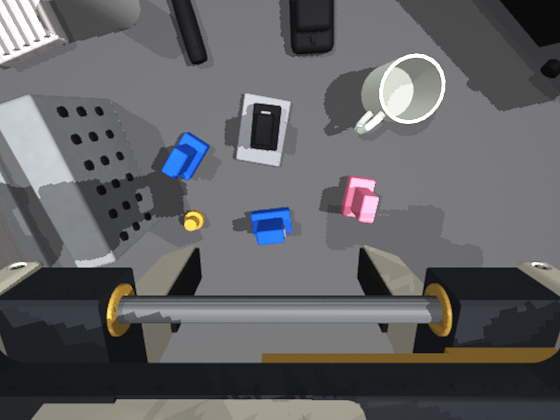

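The wrist view shows the black reader at (266,126), upright on the grey dock. Blue look-alikes are at (186,154) and (271,227), and a pink one at (360,198). The reader's top is at (0.533,-0.315) with yaw -23.3°, which agrees with the top camera; the scene camera sits about 1 cm off in x. Next I go high over to the pump and shut the fingers.

```bash
python3 -m pendant '[[[-0.022,-0.0545,-0.003],[0,0,0],0],[[-0.022,-0.0545,-0.003],[0,0,0],0],[[-0.022,-0.0545,-0.003],[0,0,0],0],[[-0.022,-0.0545,-0.003],[0,0,0],0],[[-0.022,-0.0545,-0.003],[0,0,0],0],[[-0.022,-0.0545,-0.003],[0,0,0],0],[[-0.022,-0.0545,-0.003],[0,0,0],0],[[-0.022,-0.0545,-0.003],[0,0,0],0],[[-0.022,-0.0545,-0.003],[0,0,0],0],[[0,0,0],[0,0,-10.5],0]]'
python3 w.py w2 sensor gauge lever_pad pump
```

```text
clock: 3.75
position: [0.4247, 0.2151, 0.362]
ee_rot: [-3.136, 0.156, 0.0]
force: [0.2, -0.4, -0.1]
width: 0.006
3.75 [0.42468221 0.21509376 0.36203975] yaw -5.704741794314728 zaxis [-4.58370557e-05  2.19588436e-03 -9.99997588e-01] [-0.19  0.13 -0.44  1.67  0.06  1.35 -2.31] [ 0.23069908 -0.4485159  -0.06711456]
sensor 0.91 [314. 120.  39.  57.] z 0.1306 med [0.49   0.1691 0.1306] rect (array([0.4889, 0.1694]), array([0.0618, 0.04  ]), -3.2, 1579)
gauge 0.8 [314.  24.  45.  47.] z 0.1309 med [0.5965 0.1625 0.1309] rect (array([0.5954, 0.1626]), array([0.0458, 0.0412]), 84.6, 1449)
lever_pad 0.61 [193.  95.  36. 190.] z 0.2138 med [0.4518 0.3001 0.2138] rect (array([0.4522, 0.3002]), array([0.0319, 0.0275]), 84.0, 792)
pump 0.95 [256.  95. 177. 190.] z 0.1833 med [0.5083 0.2959 0.1833] rect (array([0.4976, 0.2941]), array([0.0512, 0.0208]), 12.4, 377)
```

View pics/w2.png

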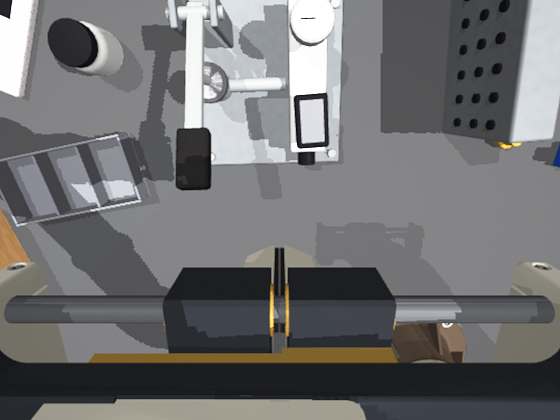

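The wrist view shows the sensor at (314,120), the gauge at (314,24) and the lever pad at (193,158). The sensor's centre is (0.489,0.169) with yaw about -3°. From the port layout the hinge is near (0.617,0.291) and the pad centre near (0.470,0.300,0.206). I move above the pad and press along its arc.

```bash
python3 -m pendant '[[[0.009,-0.0223,0.0305],[0,0,0],0],[[0.009,-0.0223,0.0305],[0,0,0],0],[[0.009,-0.0223,0.0305],[0,0,0],0],[[0.009,-0.0223,0.0305],[0,0,0],0],[[0,0,0],[0,0,0],0]]'
python3 w.py w3 lever_pad
```

```text
clock: 4.62
position: [0.4716, 0.294, 0.2373]
ee_rot: [3.134, -0.18, -0.006]
force: [0.1, -0.5, 1.0]
width: 0.006
4.625 [0.47164854 0.29404673 0.23725403] yaw -6.565849698387751 zaxis [-0.00386163 -0.00197757 -0.99999059] [-0.31  0.36 -0.45  1.7   0.17  1.13 -2.5 ] [ 0.11527858 -0.45494212  0.99944031]
lever_pad 0.73 [269. 131.  52. 251.] z 0.2024 med [0.4767 0.3012 0.2024] rect (array([0.478 , 0.3007]), array([0.0332, 0.0242]), -88.2, 1408)
```

View pics/w3.png

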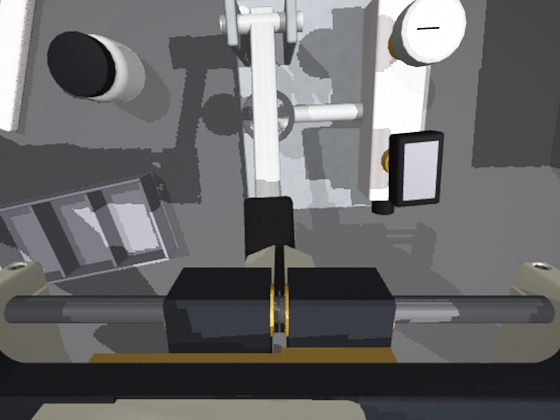

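The shut fingers stand over the pad, seen at (269,228), but 6 mm too far right, and the last joint is near its range. I shift, turn 10° back, and press the first stroke.

```bash
python3 -m pendant '[[[0,-0.006,0.01],[0,0,-10.5],0],[[0,0,0.01],[0,0,0],0],[[-0.008,0,0.019],[0,0,0],0],[[-0.006,0,0.019],[0,0,0],0],[[-0.004,0,0.019],[0,0,0],0],[[-0.002,0,0.019],[0,0,0],0],[[-0.001,0,0.017],[0,0,0],0],[[0,0,0.004],[0,0,0],0],[[0,0,0],[0,0,0],0]]'
cat > lev.py <<'E'
from h import *
import sys
st=arm.observe();print(st['clock'],st['position'].round(4),st['force'].round(1),st['joints'].round(2))
p,d=arm.get_image("top");W=cloud("top",d)
# lever points: near hinge line y ~.30
m=(W[...,0]>.40)&(W[...,0]<.60)&(abs(W[...,1]-.298)<.022)&(W[...,2]>.06)
if m.sum()>10:
    for a in np.arange(.43,.60,.02):
        k=m&(abs(W[...,0]-a)<.01)
        if k.any(): print(round(a,2),k.sum(),W[k][:,2].min().round(3),np.median(W[k][:,2]).round(3),W[k][:,2].max().round(3))
q,_=arm.get_image("scene");cv2.imwrite(f"pics/{sys.argv[1]}.png",cv2.resize(q[100:280,240:480,::-1],(720,540)))
E
python3 lev.py l1
```

```text
clock: 5.85
position: [0.4514, 0.3001, 0.1255]
ee_rot: [-3.138, -0.103, -0.003]
force: [-9.1, -1.0, 22.3]
width: 0.006
5.85 [0.4514 0.3001 0.1255] [-9.1 -1.  22.3] [-0.34  0.46 -0.47  1.87  0.26  0.87 -2.44]
0.43 207 0.115 0.565 0.585
0.45 240 0.115 0.542 0.576
0.47 273 0.114 0.539 0.564
0.49 247 0.117 0.537 0.558
0.51 144 0.117 0.513 0.541
0.53 105 0.06 0.122 0.13
0.55 115 0.093 0.101 0.132
0.57 84 0.064 0.126 0.133
0.59 53 0.119 0.129 0.133
```

View pics/l1.png

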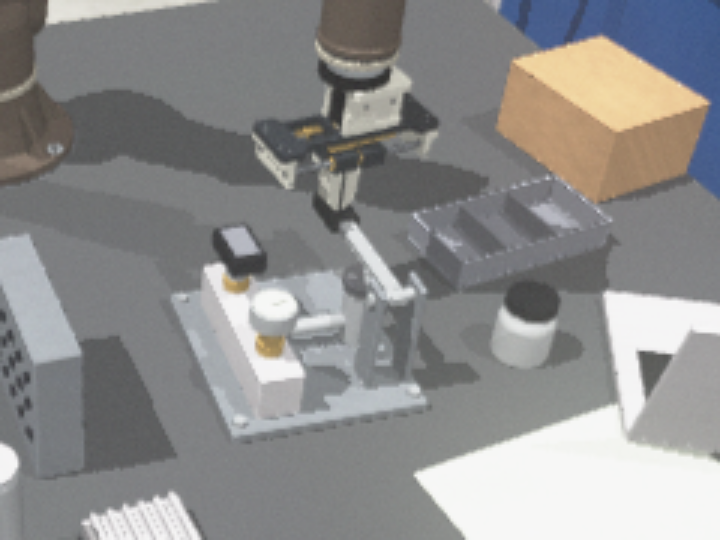

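The lever is level in the scene crop, with the pad under the fingers at (335,210). The TCP is at the predicted bottom height and the force is 22 N, so it is against the stop. I raise along the same arc and check that it returns.

```bash
python3 -m pendant '[[[0,0,-0.006],[0,0,0],0],[[0.001,0,-0.017],[0,0,0],0],[[0.002,0,-0.019],[0,0,0],0],[[0.004,0,-0.019],[0,0,0],0],[[0.006,0,-0.019],[0,0,0],0],[[0.008,0,-0.019],[0,0,0],0],[[0,0,-0.022],[0,0,0],0]]'
python3 lev.py l2
```

```text
clock: 6.82
position: [0.4736, 0.2993, 0.2448]
ee_rot: [3.14, 0.099, 0.001]
force: [0.1, -0.7, 0.1]
width: 0.001
6.825 [0.4736 0.2993 0.2448] [ 0.1 -0.7  0.1] [-0.29  0.36 -0.49  1.68  0.19  1.15 -2.34]
0.43 408 0.205 0.676 0.685
0.45 436 0.202 0.663 0.684
0.47 421 0.187 0.66 0.677
0.49 480 0.181 0.659 0.67
0.51 337 0.171 0.656 0.669
0.53 174 0.165 0.643 0.661
0.55 69 0.091 0.163 0.172
0.57 86 0.093 0.151 0.161
0.59 54 0.131 0.144 0.153
```

View pics/l2.png

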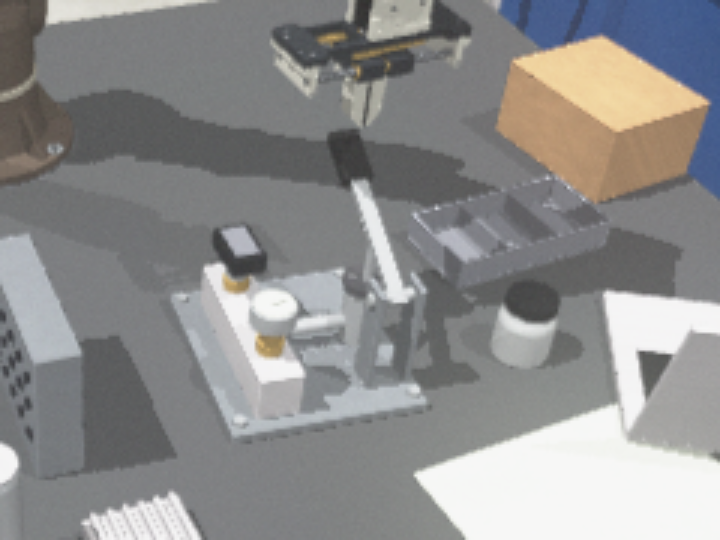

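The lever is fully back up, with the pad at (350,155) and clear of the fingers. Now the next strokes.

```bash
python3 -m pendant '[[[-0.002,0,0.030],[0,0,0],0],[[-0.008,0,0.020],[0,0,0],0],[[-0.006,0,0.020],[0,0,0],0],[[-0.004,0,0.020],[0,0,0],0],[[-0.002,0,0.020],[0,0,0],0],[[-0.001,0,0.016],[0,0,0],0],[[0,0,0],[0,0,0],0]]'
python3 -m pendant '[[[0.003,0,-0.030],[0,0,0],0],[[0.006,0,-0.032],[0,0,0],0],[[0.008,0,-0.032],[0,0,0],0],[[0.004,0,-0.032],[0,0,0],0],[[0,0,0],[0,0,0],0]]'
```

```text
clock: 7.8
position: [0.4504, 0.3009, 0.1235]
ee_rot: [-3.137, -0.106, -0.009]
force: [-16.8, -10.7, 64.8]
width: 0.003
clock: 8.43
position: [0.472, 0.3006, 0.2458]
ee_rot: [-3.138, -0.104, -0.006]
force: [-0.2, 0.3, -0.8]
width: 0.006
```

```bash
python3 -m pendant '[[[-0.002,0,0.030],[0,0,0],0],[[-0.008,0,0.020],[0,0,0],0],[[-0.006,0,0.020],[0,0,0],0],[[-0.004,0,0.020],[0,0,0],0],[[-0.002,0,0.020],[0,0,0],0],[[-0.001,0,0.016],[0,0,0],0],[[0,0,0],[0,0,0],0]]'
python3 -m pendant '[[[0.003,0,-0.030],[0,0,0],0],[[0.006,0,-0.032],[0,0,0],0],[[0.008,0,-0.032],[0,0,0],0],[[0.004,0,-0.032],[0,0,0],0],[[0,0,0],[0,0,0],0]]'
python3 lev.py l3
```

```text
clock: 9.3
position: [0.4483, 0.3008, 0.1232]
ee_rot: [-3.137, -0.108, -0.008]
force: [-17.0, -11.4, 68.5]
width: 0.001
clock: 9.93
position: [0.4696, 0.3004, 0.2449]
ee_rot: [-3.138, -0.106, -0.004]
force: [0.1, -0.6, 0.4]
width: 0.002
9.925 [0.4696 0.3004 0.2449] [ 0.1 -0.6  0.4] [-0.29  0.36 -0.5   1.69  0.19  1.14 -2.35]
0.43 415 0.206 0.675 0.686
0.45 430 0.205 0.662 0.682
0.47 463 0.186 0.66 0.676
0.49 459 0.185 0.658 0.671
0.51 331 0.177 0.654 0.668
0.53 130 0.162 0.628 0.657
0.55 89 0.094 0.161 0.17
0.57 88 0.092 0.151 0.162
0.59 56 0.134 0.144 0.153
```

Strokes two and three were complete but pressed harder than needed at the stop (65–69 N). I add a gentler fourth for margin.

```bash
python3 -m pendant '[[[-0.001,0,0.030],[0,0,0],0],[[-0.007,0,0.020],[0,0,0],0],[[-0.006,0,0.020],[0,0,0],0],[[-0.004,0,0.020],[0,0,0],0],[[-0.002,0,0.019],[0,0,0],0],[[-0.001,0,0.012],[0,0,0],0],[[0,0,0],[0,0,0],0]]'
python3 -m pendant '[[[0.003,0,-0.026],[0,0,0],0],[[0.006,0,-0.032],[0,0,0],0],[[0.008,0,-0.032],[0,0,0],0],[[0.004,0,-0.032],[0,0,0],0],[[0,0,0],[0,0,0],0]]'
python3 lev.py l4
```

```text
clock: 10.9
position: [0.4476, 0.3005, 0.1247]
ee_rot: [-3.138, -0.111, -0.003]
force: [-7.8, -2.8, 35.5]
width: 0.003
clock: 11.52
position: [0.4692, 0.3005, 0.2454]
ee_rot: [-3.139, -0.108, -0.002]
force: [0.4, -0.2, -1.6]
width: 0.008
11.525 [0.4692 0.3005 0.2454] [ 0.4 -0.2 -1.6] [-0.29  0.36 -0.5   1.68  0.19  1.15 -2.34]
0.43 425 0.208 0.676 0.685
0.45 429 0.205 0.662 0.683
0.47 462 0.186 0.661 0.676
0.49 464 0.185 0.658 0.671
0.51 327 0.173 0.655 0.668
0.53 130 0.162 0.63 0.657
0.55 89 0.093 0.161 0.171
0.57 87 0.093 0.151 0.164
0.59 56 0.13 0.144 0.154
```

View pics/l4.png

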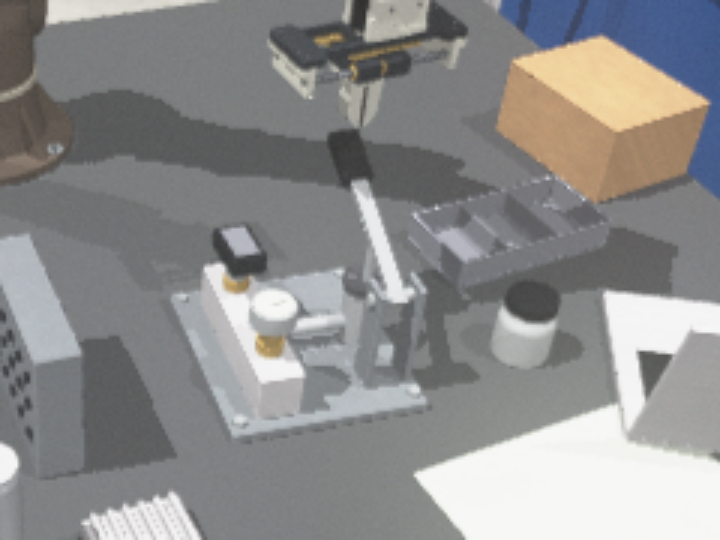

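The lever is up again after four strokes. Next is a closer look at the sensor on the way back.

```bash
python3 -m pendant '[[[0,0,-0.045],[0,0,0],0],[[-0.016,0.042,-0.013],[0,0,0],0],[[-0.016,0.042,-0.013],[0,0,0],0],[[-0.016,0.042,-0.013],[0,0,0],0],[[0,0,0],[0,0,0],0],[[0,0,0],[0,0,0],0]]'
python3 w.py w5 sensor gauge
```

```text
clock: 12.38
position: [0.4292, 0.1712, 0.3275]
ee_rot: [3.139, 0.11, -0.003]
force: [0.1, 0.7, 0.2]
width: 0.005
12.375 [0.42920636 0.17121647 0.3274699 ] yaw 4.003944236601928 zaxis [-1.72337700e-03 -5.28118118e-04 -9.99998376e-01] [-0.07  0.13 -0.48  1.75  0.06  1.27 -2.06] [0.06337248 0.71023216 0.23257371]
sensor 0.55 [288. 129.  41.  60.] z 0.1307 med [0.4911 0.169  0.1307] rect (array([0.4892, 0.1691]), array([0.0604, 0.0371]), -1.1, 1758)
gauge 0.85 [302.  27.  46.  49.] z 0.131 med [0.5967 0.1616 0.131 ] rect (array([0.595 , 0.1614]), array([0.0456, 0.0411]), -85.9, 1736)
```

View pics/w5.png

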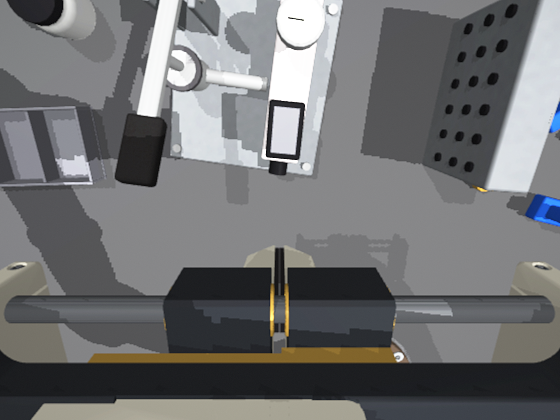

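The sensor's black frame is at (285,129) and the gauge at (300,22). I refine the sensor and reader poses from the depth clouds.

Run:
```python
from h import *
def go(f,c,z,rad):
    D=np.load(f);W=D['W']
    m=(abs(W[...,2]-z)<.004)&(np.hypot(W[...,0]-c[0],W[...,1]-c[1])<rad)
    n,lab,s,_=cv2.connectedComponentsWithStats(m.astype(np.uint8));k=1+np.argmax(s[1:,4]);m=lab==k
    q=W[m][:,:2].astype(np.float32);ce,si,a=cv2.minAreaRect(q)
    if si[0]<si[1]: si=si[::-1];a+=90
    a=(a+90)%180-90
    u=q-np.median(q,0);w,v=np.linalg.eigh(np.cov(q.T));pa=np.degrees(np.arctan(v[1,1]/v[0,1]))
    # black frame long edges by contour
    print(f,'rect',np.round(ce,4),np.round(si,4),round(a,1),'pca',round(pa,1),'mean',q.mean(0).round(4),len(q),'z',np.median(W[m][:,2]).round(4))
for f in("pics/w2.npz","pics/w5.npz"): go(f,(.489,.169),.131,.045);go(f,(.597,.162),.131,.04)
go("pics/w1.npz",(.533,-.315),.09,.035);go("pics/w1.npz",(.533,-.315),.034,.05)
```

```text
pics/w2.npz rect [0.4892 0.1688] [0.0639 0.04  ] -1.1 pca -1.2 mean [0.4902 0.1691] 1750 z 0.1305
pics/w2.npz rect [0.5953 0.1615] [0.0481 0.0412] 84.6 pca 85.1 mean [0.5966 0.1618] 1603 z 0.1309
pics/w5.npz rect [0.4893 0.169 ] [0.0638 0.0399] -1.1 pca -1.6 mean [0.4903 0.1691] 2058 z 0.1306
pics/w5.npz rect [0.5951 0.1609] [0.0487 0.0411] -85.9 pca -85.6 mean [0.5965 0.1615] 1919 z 0.1309
pics/w1.npz rect [ 0.5335 -0.3155] [0.0395 0.0217] -22.6 pca -23.5 mean [ 0.5339 -0.3156] 537 z 0.089
pics/w1.npz rect [ 0.5335 -0.3155] [0.0636 0.0399] -23.9 pca -21.8 mean [ 0.5361 -0.3184] 649 z 0.0329
```

Sensor: (0.4893,0.1690), yaw -1.2°. Reader: (0.5335,-0.3155), yaw -23°. I go back high over the breakout box to the reader.

```bash
python3 -m pendant '[[[0.0078,0.0548,0],[0,0,0],0],[[0.0078,0.0548,0],[0,0,0],0],[[0.0078,0.0548,0],[0,0,0],0],[[0.0078,0.0548,0],[0,0,0],0],[[0.0078,0.0548,0],[0,0,0],0.06],[[0.0078,0.0548,0],[0,0,0],0.06],[[0.0078,0.0548,0],[0,0,0],0.06],[[0.0078,0.0548,0],[0,0,0],0.06],[[0.0078,0.0548,0],[0,0,0],0.06],[[0,0,0],[0,0,10.5],0.06]]'
python3 -m pendant '[[[0,0,0.02],[0,0,10.5],0.06],[[0,0,0.04],[0,0,6.2],0.06],[[0,0,0.04],[0,0,0],0.06],[[0,0,0.01],[0,0,0],0.06],[[0,0,0],[0,0,0],0.06]]'
python3 w.py w6 reader
```

```text
clock: 13.78
position: [0.5341, -0.3205, 0.3264]
ee_rot: [3.135, -0.189, -0.005]
force: [-0.5, 1.4, 0.6]
width: 0.606
clock: 14.4
position: [0.5348, -0.3154, 0.2185]
ee_rot: [-3.078, 0.63, 0.002]
force: [0.0, 0.3, 0.6]
width: 0.656
14.4 [ 0.53479106 -0.31542766  0.21851428] yaw -23.12247317070757 zaxis [-8.67613923e-04  5.37124259e-04 -9.99999479e-01] [ 0.47  0.44 -0.03  1.59  0.02  1.12 -1.54] [0.04604042 0.32474057 0.57745058]
reader 0.98 [408. 250.  50.  39.] z 0.0668 med [ 0.4036 -0.4254  0.0668] rect (array([ 0.4024, -0.4268]), array([0.0211, 0.0089]), -88.0, 91)
reader 0.86 [293. 302.  49.  60.] z 0.0769 med [ 0.3811 -0.2703  0.0769] rect (array([ 0.3794, -0.275 ]), array([0.0362, 0.0104]), 68.4, 143)
reader 0.8 [282. 185.  34.  61.] z 0.089 med [ 0.5358 -0.3159  0.089 ] rect (array([ 0.5343, -0.3159]), array([0.0377, 0.0213]), -23.6, 791)
```

View pics/w6.png

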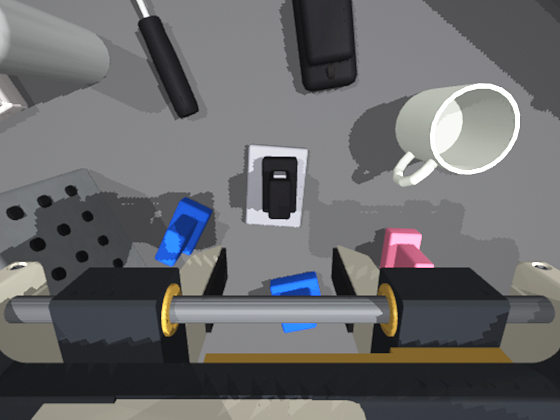

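The black reader at (282,185) on the white-grey dock is centred between the jaws and aligned within 0.5°. Descending to grasp.

```bash
python3 -m pendant '[[[0,0,0.045],[0,0,0],0.06],[[0,0,0.045],[0,0,0],0.06],[[0,0,0.045],[0,0,0],0.06],[[0,0,0.02],[0,0,0],0.06],[[0,0,0.0165],[0,0,0],0.06],[[0,0,0],[0,0,0],0.06]]'
python3 w.py w7 reader
```

```text
clock: 15.25
position: [0.5346, -0.3159, 0.0472]
ee_rot: [-3.078, 0.631, 0.0]
force: [-1.0, 0.3, 0.4]
width: 0.649
15.25 [ 0.53457148 -0.31593459  0.04720682] yaw -23.175054240026995 zaxis [-1.15895009e-04  5.17280058e-05 -9.99999992e-01] [ 0.47  0.62 -0.04  1.76  0.03  0.77 -1.56] [-0.96425439  0.25312103  0.41761044]
reader 0.75 [279. 270.  66. 147.] z 0.089 med [ 0.5432 -0.3163  0.089 ] rect (array([ 0.5338, -0.3152]), array([0.0392, 0.022 ]), -23.0, 2162)
```

View pics/w7.png

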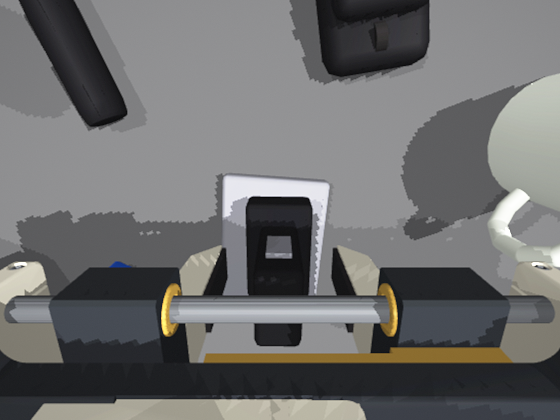

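The reader block at (278,265) stands centred between both pads, with the jaws clear of the head. Closing.

```bash
python3 -m pendant '[[[0,0,0],[0,0,0],0],[[0,0,0],[0,0,0],0],[[0,0,0],[0,0,0],0],[[0,0,0],[0,0,0],0],[[0,0,0],[0,0,0],0]]' 35
python3 -m pendant '[[[0,0,-0.01],[0,0,0],0],[[0,0,-0.025],[0,0,0],0],[[0,0,-0.045],[0,0,0],0],[[0,0,-0.05],[0,0,0],0],[[0,0,-0.05],[0,0,0],0],[[0,0,-0.05],[0,0,0],0],[[0,0,-0.02],[0,0,0],0],[[0,0,0],[0,0,0],0]]'
python3 w.py w8 reader
```

```text
clock: 15.98
position: [0.5344, -0.3158, 0.0473]
ee_rot: [-3.078, 0.631, -0.0]
force: [-0.1, -0.1, 0.7]
width: 0.239
clock: 16.98
position: [0.5349, -0.3162, 0.2993]
ee_rot: [3.077, -0.631, 0.006]
force: [-0.4, -0.8, -1.8]
width: 0.241
16.975 [ 0.53493914 -0.31618968  0.29933794] yaw -23.18045284150013 zaxis [ 0.00324179 -0.00166971 -0.99999335] [ 0.47  0.38 -0.03  1.47  0.01  1.28 -1.54] [-0.42499181 -0.80868231 -1.82009828]
reader 0.96 [202. 208.  48.  49.] z 0.0768 med [ 0.5286 -0.1884  0.0768] rect (array([ 0.5275, -0.1873]), array([0.038 , 0.0211]), -51.8, 415)
reader 0.92 [386. 238.  37.  57.] z 0.0769 med [ 0.3886 -0.422   0.0769] rect (array([ 0.3858, -0.4216]), array([0.0396, 0.0197]), -24.5, 381)
reader 0.75 [281. 270.  70. 143.] z 0.3411 med [ 0.5437 -0.317   0.3411] rect (array([ 0.534 , -0.3157]), array([0.0399, 0.0207]), -23.2, 2103)
```

View pics/w8.png

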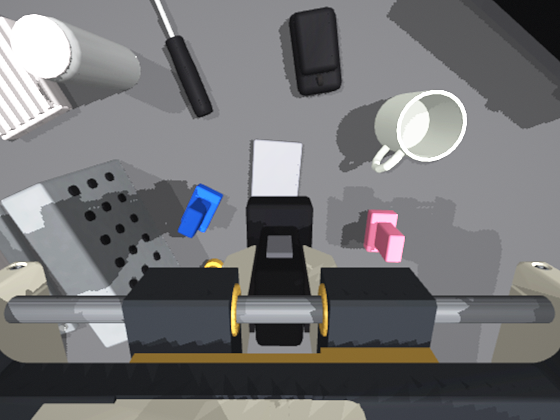

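Lifted: the dock at (277,165) is empty and the black reader hangs level in the jaws at (280,270), width 22 mm. I carry it over the breakout box with about 10 cm clearance.

```bash
python3 -m pendant '[[[-0.015,-0.028,0],[0,0,0],0],[[-0.025,-0.046,0],[0,0,0],0],[[-0.025,-0.046,0],[0,0,0],0],[[-0.025,-0.046,0],[0,0,0],0],[[-0.025,-0.046,0],[0,0,0],0],[[-0.025,-0.046,0],[0,0,0],0],[[-0.025,-0.046,0],[0,0,0],0],[[-0.025,-0.046,0],[0,0,0],0],[[-0.025,-0.046,0],[0,0,0],0],[[-0.0167,-0.0324,0],[0,0,0],0]]'
python3 -m pendant '[[[0,0,0],[0,0,-7.4],0],[[0,0,0],[0,0,-7.4],0],[[0,0,0.02],[0,0,-7.2],0],[[0,0,0.02],[0,0,0],0],[[0,0,0.015],[0,0,0],0],[[0,0,0],[0,0,0],0],[[0,0,0],[0,0,0],0]]'
python3 w.py w9 reader sensor gauge
```

```text
clock: 18.32
position: [0.4884, 0.1714, 0.2956]
ee_rot: [3.077, -0.627, -0.004]
force: [0.6, -0.1, -1.2]
width: 0.239
clock: 19.2
position: [0.4902, 0.1693, 0.2425]
ee_rot: [-3.141, 0.032, -0.0]
force: [-0.4, -0.6, -2.1]
width: 0.238
19.2 [0.49016168 0.1693001  0.24252245] yaw -1.1761312134773396 zaxis [ 2.37417396e-04  1.34798271e-04 -9.99999963e-01] [-0.15  0.28 -0.36  1.78  0.11  1.1  -2.14] [-0.44444476 -0.55595609 -2.05625797]
reader 0.97 [280. 270.  68. 147.] z 0.2843 med [0.4998 0.1695 0.2843] rect (array([0.4896, 0.1698]), array([0.0395, 0.0212]), -1.2, 2165)
sensor 0.56 [283. 180.  48.  28.] z 0.1305 med [0.5109 0.1682 0.1305] rect (array([0.5105, 0.1687]), array([0.0371, 0.0218]), 88.4, 965)
gauge 0.73 [289.  75.  59.  66.] z 0.1309 med [0.5993 0.1617 0.1309] rect (array([0.5989, 0.1615]), array([0.0465, 0.046 ]), -36.6, 2773)
gauge 0.55 [279. 272.  70. 155.] z 0.2843 med [0.4998 0.1695 0.2843] rect (array([0.4892, 0.1695]), array([0.0402, 0.0208]), -1.4, 2163)
gauge 0.41 [203. 156. 265. 275.] z 0.1856 med [0.5031 0.2952 0.1856] rect (array([0.4941, 0.2933]), array([0.048 , 0.0217]), 20.8, 741)
```

View pics/w9.png

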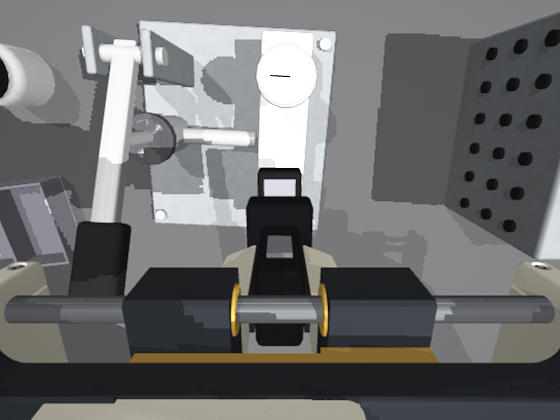

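The reader is over the sensor at (280,185), with centres within 1 mm and yaw within 0.5°. The gauge at (287,75) is clear. Descending slowly to the 1 cm hover.

```bash
python3 -m pendant '[[[0,0.0006,0.02],[0,0,0],0],[[0,0,0.02],[0,0,0],0],[[0,0,0.012],[0,0,0],0],[[0,0,0.008],[0,0,0],0],[[0,0,0.004],[0,0,0],0],[[0,0,0.002],[0,0,0],0],[[0,0,0],[0,0,0],0],[[0,0,0],[0,0,0],0]]'
python3 w.py w10 reader
python3 - <<'E'
from h import *
q,_=arm.get_image("scene");cv2.imwrite("pics/s10.png",cv2.resize(q[120:270,260:460,::-1],(800,600),interpolation=cv2.INTER_CUBIC))
D=np.load("pics/w10.npz");W=D['W']
m=(abs(W[...,2]-.131)<.004)&(abs(W[...,0]-.49)<.045)&(abs(W[...,1]-.169)<.035);print(m.sum(), W[m].min(0) if m.any() else '',W[m].max(0) if m.any() else '')
E
```

```text
clock: 20.4
position: [0.4901, 0.1686, 0.1765]
ee_rot: [-3.141, 0.032, -0.001]
force: [-0.0, -0.6, -1.2]
width: 0.235
20.4 [0.490135   0.16864741 0.17651059] yaw -1.1777222198553883 zaxis [ 4.77683856e-04  1.49044578e-04 -9.99999875e-01] [-0.16  0.34 -0.35  1.87  0.14  0.95 -2.17] [-0.03159992 -0.5795092  -1.19889334]
reader 0.91 [279. 270.  64. 146.] z 0.2183 med [0.4996 0.169  0.2183] rect (array([0.4896, 0.1689]), array([0.0395, 0.0207]), -1.2, 2144)
385 [0.51641841 0.14914525 0.12701256] [0.52124468 0.18868525 0.13230712]
```

View pics/s10.png

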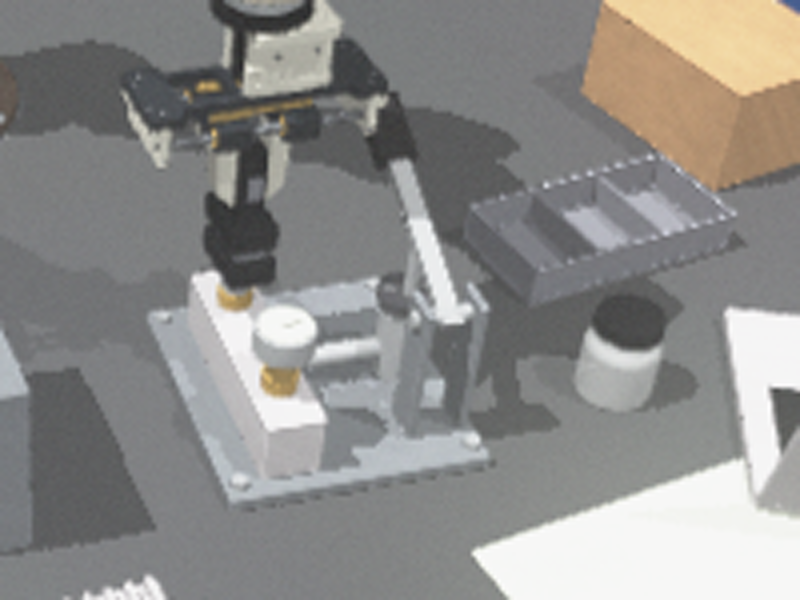

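View pics/w10.png

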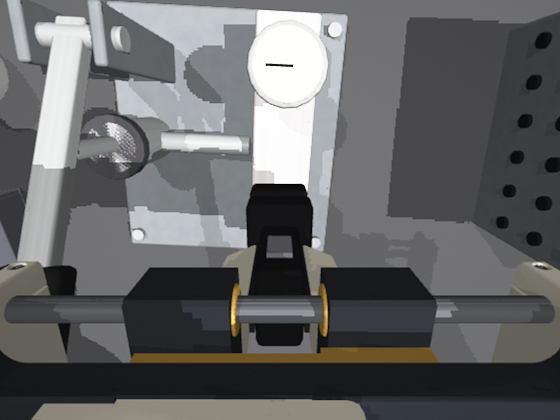

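Hover reached. One last check that the reader is level, by fitting a plane to its top, and that the arm is still; then I hand in.

```bash
python3 -m pendant '[[[0,0,0],[0,0,0],0],[[0,0,0],[0,0,0],0],[[0,0,0],[0,0,0],0],[[0,0,0],[0,0,0],0]]'
python3 w.py w11
python3 - <<'E'
from h import *
W=np.load("pics/w11.npz")['W']
for z,dx in((.2185,.03),(.163,.04)):
    m=(abs(W[...,2]-z)<.004)&(abs(W[...,0]-.49)<dx)&(abs(W[...,1]-.169)<.025)
    q=W[m]; 
    if len(q)<50: print(z,len(q)); continue
    c=np.linalg.lstsq(np.c_[q[:,:2]-q[:,:2].mean(0),np.ones(len(q))],q[:,2],rcond=None)[0]
    print(z,len(q),'slope deg',np.degrees(c[:2]).round(2),'z',c[2].round(4),q.min(0).round(4),q.max(0).round(4))
s=arm.observe();print(s['width'],abs(s['dq']).max())
E
```

```text
clock: 21.05
position: [0.49, 0.1686, 0.1762]
ee_rot: [3.141, -0.032, 0.0]
force: [1.0, 0.5, -1.1]
width: 0.235
21.05 [0.4899765  0.16856152 0.17622764] yaw -1.1789221204205536 zaxis [ 9.4223060e-06 -2.7544337e-05 -1.0000000e+00] [-0.16  0.34 -0.35  1.87  0.14  0.95 -2.17] [ 0.97636625  0.46706009 -1.14151741]
0.2185 2832 slope deg [-1.21  0.09] z 0.218 [0.4686 0.1514 0.2145] [0.5092 0.186  0.2225]
0.163 2077 slope deg [-1.21  0.  ] z 0.1621 [0.4927 0.1482 0.159 ] [0.521  0.1886 0.167 ]
0.2359176589198346 0.0017184124740382146
```

The measured slope is 1.2° along x. I check whether that is camera bias by running the same fit on surfaces known to be level.

Run:
```python
from h import *
def f(n,z,c,rx,ry):
    W=np.load(f"pics/{n}.npz")['W'];m=(abs(W[...,2]-z)<.004)&(abs(W[...,0]-c[0])<rx)&(abs(W[...,1]-c[1])<ry);q=W[m]
    k=np.linalg.lstsq(np.c_[q[:,:2]-q[:,:2].mean(0),np.ones(len(q))],q[:,2],rcond=None)[0]
    t=np.load(f"pics/{n}.npz")['rot'];r=R.from_rotvec(t).as_matrix()
    print(n,len(q),'slope along tool x,y deg',np.degrees(r[:2,:2].T@k[:2]).round(2),k[2].round(4))
f("w7",.089,(.5346,-.3159),.03,.03)   # reader on dock
f("w8",.341,(.5346,-.3159),.03,.03)
f("w11",.2182,(.4896,.169),.03,.02)
f("w5",.131,(.489,.169),.03,.018);f("w5",.131,(.597,.1615),.02,.02)
f("w7",.034,(.5346,-.3159),.045,.045);f("w8",.286,(.5346,-.3159),.045,.045);f("w11",.1622,(.4896,.169),.045,.03)
```

```text
w7 2685 slope along tool x,y deg [-1.26  0.7 ] 0.0888
w8 2835 slope along tool x,y deg [-1.11  0.11] 0.3409
w11 2834 slope along tool x,y deg [-1.29 -0.04] 0.218
w5 1776 slope along tool x,y deg [ 0.08 -0.01] 0.1307
w5 1670 slope along tool x,y deg [0.63 0.1 ] 0.131
w7 2783 slope along tool x,y deg [0.14 0.1 ] 0.033
w8 2083 slope along tool x,y deg [-1.18  0.01] 0.2851
w11 2094 slope along tool x,y deg [-1.63  0.  ] 0.162
```

Run:
```python
from h import *
for n,xr in(("w7",0),("w8",0),("w11",0)):
    D=np.load(f"pics/{n}.npz");r=R.from_rotvec(D['rot']).as_matrix();T=(D['W']-D['pos'])@r
    print(n)
    for lo,hi,a,b,yy in((-.046,-.037,-.018,.020,.008),(.010,.018,.0,.034,.016)):
        s=[]
        for x in np.arange(a,b,.004):
            m=(abs(T[...,0]-x)<.002)&(abs(T[...,1])<yy)&(T[...,2]>lo)&(T[...,2]<hi)
            if m.sum()>8: s.append((x,np.median(T[m][:,2]),m.sum()))
        s=np.array(s)
        if len(s)>2:print(s[:,0].round(3),(s[:,1]*1000).round(1),s[:,2],'deg',np.degrees(np.polyfit(s[:,0],s[:,1],1)[0]).round(2))
```

```text
w7
[-0.018 -0.014 -0.01  -0.006  0.006  0.01   0.014  0.018] [-41.9 -42.  -42.  -42.4 -41.9 -42.  -42.  -40.1] [228. 260. 257.  24.  93. 293. 328. 351.] deg 1.65
[0.    0.004 0.008 0.012 0.016 0.02  0.024 0.028 0.032] [14.  14.1 13.9 13.9 14.  13.9 14.  14.5 16.7] [ 50.  58.  74. 101. 189. 344. 345. 429.  42.] deg 2.93
w8
[-0.018 -0.014 -0.01  -0.006  0.006  0.01   0.014  0.018] [-41.8 -42.  -42.  -42.3 -41.8 -42.  -42.  -40.2] [223. 258. 262.  26.  85. 305. 328. 360.] deg 1.39
[0.004 0.008 0.012 0.016 0.02  0.024 0.028 0.032] [14.  14.1 14.1 14.  14.  14.  14.4 16.5] [ 35.  77.  93. 185. 353. 343. 410.  72.] deg 3.29
w11
[-0.018 -0.014 -0.01  -0.006  0.006  0.01   0.014  0.018] [-41.9 -42.  -42.  -42.4 -41.9 -42.1 -42.  -40.5] [216. 253. 260.  35.  67. 307. 310. 399.] deg 1.2
[0.004 0.008 0.012 0.016 0.02  0.024 0.028 0.032] [14.2 13.9 14.  13.9 13.9 13.8 14.3 16.7] [ 32.  81.  88. 161. 361. 341. 417.  96.] deg 3.21
```

The profiles are flat apart from the front edges: the top is steady at -42.0 mm and the head at 14.0 mm, both unchanged since before the grasp. The apparent slope came from side-face pixels, so the reader is level and has not slipped. Handing in.

Run:
```python
from cell import arm
s=arm.observe();print(s['clock'],s['position'],s['width'],s['force']);print(arm.sign_off())
```

```text
21.1 [0.48999064 0.16856226 0.17620611] 0.2359176589198346 [-0.04676429  0.73824293 -1.11536347]
the job is handed in; nothing more can be done
None
```

I gave the pump lever four full strokes, then picked the black reader off its dock and carried it over the breakout box. I handed in at 21.1 s with the reader gripped and hovering over the rectangular sensor.

**Strokes:** Each press reached the predicted bottom height against the stop. Pictures or depth readings after strokes 1, 3 and 4 showed the lever fully up; I took none between strokes 2 and 3. Strokes 2 and 3 pressed harder than needed, with 65–69 N at the wrist through the fingertips. That is below the 120 N wrist limit but well above the 11 N the lever needs, and I could not confirm whether the 40 N contact limit counts the fingertips.

**Final hover:**

| Check | Result |
|---|---|
| Gap above the sensor | about 10 mm |
| Centring | within about 1 mm |
| Yaw against the sensor's long side | within 0.5° |
| Grip opening | steady at about 22 mm |
| Arm | still |

- **Level:** A first plane fit suggested a 1.2° tilt. Surface profiles showed this came from edge pixels; the faces are flat and unchanged since before the grasp.
- **Camera disagreement:** The scene camera read about 1 cm off in x from the other two. I used the wrist camera, which agreed with the top camera.
- **Bystanders:** No contact showed in the force readings or pictures. I did not take a separate final picture of every object on the desk.

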